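# Turn the slide case over and stack it lid down

## Robot

A 6-joint arm with a two-finger parallel gripper is mounted at the origin on the work surface; the furniture and walls round the work are solid. World frame = base frame: x ahead of the robot, y to its left, z up, the work surface at z = 0. Lengths are in mm, angles in rad, forces in N, time in s.
With the tool pointing down it reaches from about 350 to 975 mm from the base axis. Payload 4.9 kg.
Tool frame: the origin (TCP) lies between the finger pads; the fingertips stand 19 mm ahead of it and the grasp point (between the pads) is the TCP; z points along the fingers, y is the line along which they close (so a half turn about z gives the same grasp; the last joint's range is limited). The gripper opens to 85 mm and grips with 20 to 120 N. Pads are 22 mm wide; open, the fingers measure 114 mm over their backs; the gripper's body (76 mm by 85 mm) begins 54 mm behind the grasp point. The pads swing forward as they close: fully open they stand 13 mm farther back than shut.
Start: joints at [-1.361, 0.053, 1.613, -0, 1.476, -0.119], TCP at [201.812, -591.501, 250.304] pointing down, gripper open.
Joint ranges: [-3.01, 3.01], [-1.01, 2.22], [0.06, 2.58], [-1.02, 4.17], [0.09, 2.62], [-3.14, 3.14]. Speed limits (rad/s): [2.57, 2.57, 3.14, 3.14, 3.14, 3.14].

## Interface

Orientations are given as a rotation vector (axis times angle).
In Python, from bench import r gives the robot as it stands.
- The arm moves only by the tool nudge_tcp, called as name([rows], argument=value, ...), one row to a line, values as JSON. Schema: {"type":"object","properties":{"rows":{"type":"array","items":{"type":"array","items":{"type":"array","items":{"type":"number"},"minItems":7,"maxItems":7},"minItems":1,"maxItems":8},"minItems":1,"maxItems":1},"clamp_n":{"type":"number"},"only":{"type":"string"},"quiet":{"type":"boolean"},"lines":{"type":"string"}},"required":["rows"],"additionalProperties":false}. rows is a list that holds a single list of rows (three levels of brackets), with 1 to 8 rows, each of 7 numbers: dx, dy, dz in units of 5 mm, then a rotation vector rx, ry, rz in units of 0.05 rad, then the opening from 0.0 (shut) to 1.0 (fully open); each row is the pose to reach, as a shift and turn from the pose commanded when the call began, along the tool's axes at that moment; what a row does not reach only later rows make up. A row lasts 1/8 s, in which the tool goes at most 62.5 mm and 0.188 rad, less where a joint would pass 70% of its speed; a pose out of reach is approached as far as the arm can. The fingers move at their own pace and stop on an object; clamp_n is the grip in N (left out, the last holds). Time passes only in rows, so rows that do not move let the fingers close. The tool returns the time, the measured TCP pose, the force, the opening and the grip force at its end. only (a regular expression) keeps the lines of the reply that match it, lines (a string "A,B") keeps lines A to B, and quiet returns only ok. Input that does not fit is refused with a message, and nothing moves.
- r.observe(): the state, without advancing time (a new reading comes with each control period).
- r.capture(name): name is "scene" or "top"; returns a dict with "image" (384x512x3 uint8, red, green, blue), "camera_matrix" (3x3 intrinsics, pixels), "origin" and "orientation" of the camera in the world. Camera axes: x right, y up, looking along -z (the intrinsics and any distortion apply to the point x, -y, -z); pixel columns grow to the right and rows downward; lengths in mm; the calibration is good to about 2 mm. A picture is of the moment at which its call begins. There is no depth.
- r.hand_in(): hands the job in; it is judged then, once.
The state is a dict: "clock": time; "joint_pos": joint angles; "joint_vel": joint speeds; "tau": joint torques, N m; "tcp_pos": TCP position; "tool_rot": TCP orientation; "contact_force": force on the tool from outside, world axes, zero at the start; "moment": the same for the moment, N m; "grip_width": opening from 0.0 (shut) to 1.0 (fully open); "grip_force": force on a finger pad.
Only numpy, scipy, OpenCV 4.12 (cv2) and the standard library are available. Lean on these libraries where they do the work, as an engineer would, in place of code of your own. Each camera call takes 0.05 s, during which the arm holds its last target. There are 200 camera calls.

## Task

Take the blue slide case from the sloping stand, holding lid and base together so that the lid does not come open, turn it over in the air, and stack it lid down on the low grey box in the sloping rack. It should lie flat, square and centred on the box with its hinge edge down on the rack's ledge, then let go of it. The other blue case, lying flat on the bench, is not wanted.

Things in the scene. Friction and masses are not known exactly. Their poses are not given: they have to be found in the camera images.
- case: Blue hinged slide case, 0.15 kg, 96 (x) x 160 (y) x 34 (z) mm. Origin: centre of its base's underside; z points out through the lid (outer face z = 34 mm); x from the tongued opening edge (x = -46 mm) to the hinge edge (x = +50 mm). Starts lid up on the stand, axes along stand_bed's. Pinch it across lid and base, mid-length, fingers along +x, tips 30 mm in; turn it half round about its x.
- case_lid (a joint): Angle of the case's lid about its loose hinge, rad: 0 shut, growing as it opens, up to 1.83. Only gravity or the grip keeps it shut.
- stand_bed: Face of the bare aluminium stand the case starts on, fixed, sloping 55 degrees from level. Origin in the face, 62 mm above the bench, where the case's origin lies (y to 10 mm). x down the slope, which falls ahead and to the left of the robot; y level; z square out of the face, upward. Spans x = 2 to 50 mm, 140 mm wide: the case's upper half is free. Ledge at x = 50, 40 mm high along z.
- rack_bed: Face of the aluminium rack, fixed; shape, height, slope and axes as stand_bed, but a fixed low grey box (48 x 130 x 20 mm) lies on it, x = 2 to 50 mm, top face at z = 20 mm; ledge at x = 50, 62 mm high. Stacked case, lid down, tongue edge up the slope: its origin at x = 0, y = 0, z = 54 mm here, its y and z pointing against these. Stand and rack may swap sides.

How it is judged:
By the outcome, as a careful person would: the job done as asked, in the order asked, and still so for the second after the job is handed in, with the robot touching nothing.
It also fails if it takes over 43 s, if anything falls off the work surface, if the arm or the gripper's body presses on something with over 40 N, if the wrist force passes 120 N, or if a joint passes its speed limit or range.

## Working session

There is one attempt and no reset: what is moved stays moved. The work goes in short steps, Python scripts to look and compute and a tool call to move; the robot and the scene stay as the last step left them, time stands still between calls to the robot, and variables do not carry over. Pictures are saved under pics/ and viewed, at most 10 in all, crops included, and the job is handed in when it is done.

```bash
ls; mkdir -p pics
```

Run:
```python
from bench import r
import cv2
o=r.observe();print({k:o[k] for k in('clock','tcp_pos','tool_rot','grip_width')})
for n in('scene','top'):
    c=r.capture(n);cv2.imwrite(f'pics/{n}0.png',c['image'][:,:,::-1]);print(n,c['camera_matrix'],c['origin'],c['orientation'],[k for k in c])
```

```text
bench.py
pics
{'clock': 0.0, 'tcp_pos': array([ 201.68426577, -590.94888961,  249.07565726]), 'tool_rot': array([-3.09723537e+00, -5.13796700e-01,  1.35135078e-04]), 'grip_width': 1.0051411202392724}
scene [[353.76549179   0.         253.50225366]
 [  0.         353.76549179 192.61762921]
 [  0.           0.           1.        ]] [219.97858515 522.27735701 714.06700151] [ 0.22931806 -0.98594373 -2.48719015] ['image', 'camera_matrix', 'origin', 'orientation']
top [[431.72948413   0.         249.53472705]
 [  0.         431.72948413 189.97490691]
 [  0.           0.           1.        ]] [ 325.23686864   26.07550299 1035.62052754] [ 0.11922479 -0.14405638 -1.57206231] ['image', 'camera_matrix', 'origin', 'orientation']
```

View pics/scene0.png

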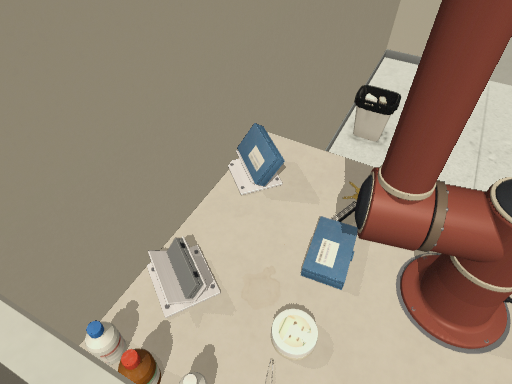

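View pics/top0.png

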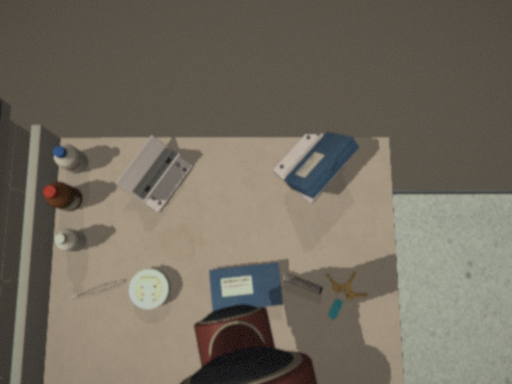

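Run:
```python
import cv2,numpy as np
s=cv2.imread('pics/scene0.png');t=cv2.imread('pics/top0.png')
def crop(im,u,v):
    c=cv2.resize(im[v:v+75,u:u+100],(400,300),interpolation=cv2.INTER_CUBIC)
    for k in range(0,100,20): cv2.putText(c,str(u+k),(k*4,10),0,.35,(0,0,255));cv2.line(c,(k*4,12),(k*4,18),(0,0,255))
    for k in range(0,75,15): cv2.putText(c,str(v+k),(0,k*4+4),0,.35,(0,255,255))
    return c
cv2.imwrite('pics/crops.png',np.vstack([np.hstack([crop(s,210,120),crop(t,265,128)]),np.hstack([crop(s,135,238),crop(t,105,133)])]))
for n,im,roi in(('s',s,(210,110,100,90)),('t',t,(265,120,110,90))):
    u,v,w,h=roi;c=im[v:v+h,u:u+w];hsv=cv2.cvtColor(c,cv2.COLOR_BGR2HSV)
    m=cv2.inRange(hsv,(98,90,20),(118,255,255));m=cv2.morphologyEx(m,cv2.MORPH_OPEN,np.ones((3,3)))
    k=max(cv2.findContours(m,0,1)[0],key=cv2.contourArea);print(n,cv2.contourArea(k),(cv2.approxPolyDP(cv2.convexHull(k),2,True)[:,0]+[u,v]).tolist())
```

```text
s 836.0 [[258, 126], [263, 127], [282, 158], [282, 163], [264, 185], [255, 183], [249, 171]]
t 929.5 [[354, 142], [353, 151], [314, 194], [306, 193], [288, 181], [290, 176], [349, 139]]
```

View pics/crops.png

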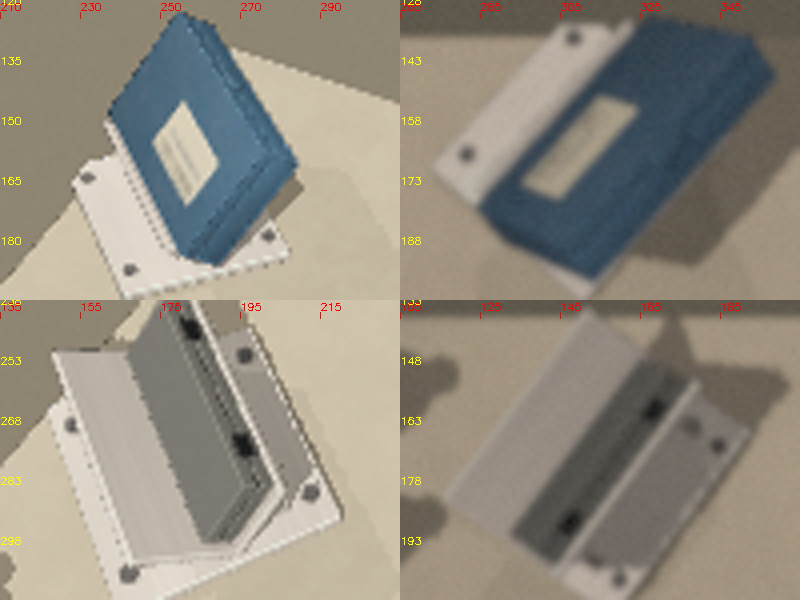

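Create geo.py:
```python
import numpy as np,cv2
from scipy.spatial.transform import Rotation as R
from scipy.optimize import least_squares
CAM={'scene':(353.76549179,253.50225366,192.61762921,[219.97858515,522.27735701,714.06700151],[0.22931806,-0.98594373,-2.48719015]),
'top':(431.72948413,249.53472705,189.97490691,[325.23686864,26.07550299,1035.62052754],[0.11922479,-0.14405638,-1.57206231])}
def proj(n,P):
    f,cx,cy,o,w=CAM[n];p=(np.atleast_2d(P)-o)@R.from_rotvec(w).as_matrix()
    return np.c_[cx-f*p[:,0]/p[:,2],cy+f*p[:,1]/p[:,2]]
s,c=np.sin(np.radians(55)),np.cos(np.radians(55))
def bed(q):
    x,y,a=q;d=np.array([np.cos(a),np.sin(a),0]);k=np.array([0,0,1.])
    return np.array([c*d-s*k,np.cross(k,d),s*d+c*k]).T,np.array([x,y,62.])
def W(q,L): A,o=bed(q);return np.atleast_2d(L)@A.T+o
def fit(pts,q0):
    def f(q): return np.concatenate([(proj(n,W(q,L))[0]-np.array(uv)+.4) for n,L,uv in pts])
    z=least_squares(f,q0,loss='soft_l1',x_scale=[10,10,.1]);return z.x,f(z.x).reshape(-1,2)
```

Run:
```python
from geo import *
S='scene';T='top'
case=[(T,(50,80,34),(285,179.2)),(T,(50,-80,34),(323.8,133)),(T,(-46,-80,34),(352.5,137.2)),(T,(-46,-80,0),(358.8,146.8)),(T,(-46,80,0),(313.8,197.5)),
(S,(50,80,34),(255,183.8)),(S,(50,-80,34),(237.5,148.8)),(S,(-46,-80,34),(255,123)),(S,(-46,-80,0),(262.5,126)),(S,(-46,80,0),(283.8,161))]
rack=[(T,(50,-70,62),(151.2,135.5)),(T,(50,70,62),(116.2,181.8)),(T,(50,-65,20),(166.2,147.2)),(T,(50,65,20),(133.2,191.8)),(T,(2,-65,20),(177.5,153)),(T,(2,65,20),(143.8,199.2)),
(S,(50,-70,62),(148.8,250.5)),(S,(50,70,62),(168.8,303)),(S,(50,65,20),(186,299)),(S,(2,65,20),(201,284))]
for p,q0 in((case,(750,-150,.6)),(rack,(750,250,.6))):
    q,e=fit(p,q0);print(q.round(3));
    for a,b in zip(p,e):print(a[0],a[1],b.round(1))
```

```text
[ 540.406 -162.733    0.833]
top (50, 80, 34) [-2.5  0.2]
top (50, -80, 34) [ 2.6 -2.1]
top (-46, -80, 34) [-0.4 -1. ]
top (-46, -80, 0) [ 0.7 -0. ]
top (-46, 80, 0) [-0.5  1.6]
scene (50, 80, 34) [0.1 0.7]
scene (50, -80, 34) [-0.9 -0.8]
scene (-46, -80, 34) [-0.5 -0.6]
scene (-46, -80, 0) [1.  0.1]
scene (-46, 80, 0) [1.6 0.1]
[519.975 210.325   0.965]
top (50, -70, 62) [ 2.  -0.3]
top (50, 70, 62) [0.6 1.8]
top (50, -65, 20) [-0.6  0.5]
top (50, 65, 20) [-0.4  0.2]
top (2, -65, 20) [-5.2 -3.2]
top (2, 65, 20) [-5.6 -3.3]
scene (50, -70, 62) [ 0.9 -0.9]
scene (50, 70, 62) [ 1.1 -0.1]
scene (50, 65, 20) [1.1 0. ]
scene (2, 65, 20) [-3.3  0. ]
```

Create ov.py:
```python
from geo import *
def box(x0,x1,y,z0,z1):
    P=[(a,b,d) for a in(x0,x1) for b in(-y,y) for d in(z0,z1)]
    return [(P[i],P[j]) for i in range(8) for j in range(i) if sum(np.array(P[i])!=P[j])==1]
def ov(im,n,u,v,w,h,k,q,E):
    o=cv2.resize(im[v:v+h,u:u+w],(w*k,h*k),interpolation=cv2.INTER_CUBIC)
    for a,b in E:
        p=((proj(n,W(q,[a,b]))-[u,v]+.5)*k*16).astype(int);cv2.line(o,tuple(map(int,p[0])),tuple(map(int,p[1])),(0,0,255),1,cv2.LINE_AA,4)
    return o
CASE=box(-46,50,80,0,34);BOX=box(2,50,65,0,20)+box(50,50,70,0,62)
```

Run:
```python
from ov import *
s=cv2.imread('pics/scene0.png');t=cv2.imread('pics/top0.png')
a=(540.4,-162.7,.833);b=(520,210.3,.965)
cv2.imwrite('pics/ov.png',np.vstack([np.hstack([ov(s,'scene',225,115,66,50*3//2,6,a,CASE)[:300*3//2],ov(t,'top',278,128,66+1,75,6,a,CASE)][:0]+[ov(s,'scene',225,118,66,75,4,a,CASE),ov(t,'top',275,126,90,75,4,a,CASE)]) if 0 else np.hstack([ov(s,'scene',226,120,66,50+20,6,a,CASE)[:300],ov(t,'top',280,130,66,70,6,a,CASE)[:300]]) if 0 else np.hstack([ov(s,'scene',225,118,65,72,4,a,CASE),ov(t,'top',278,128,90,72,4,a,CASE)]),np.hstack([ov(s,'scene',145,232,65,76,4,b,BOX),ov(t,'top',108,130,90,76,4,b,BOX)])]))
```

```text
(no output)
```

View pics/ov.png

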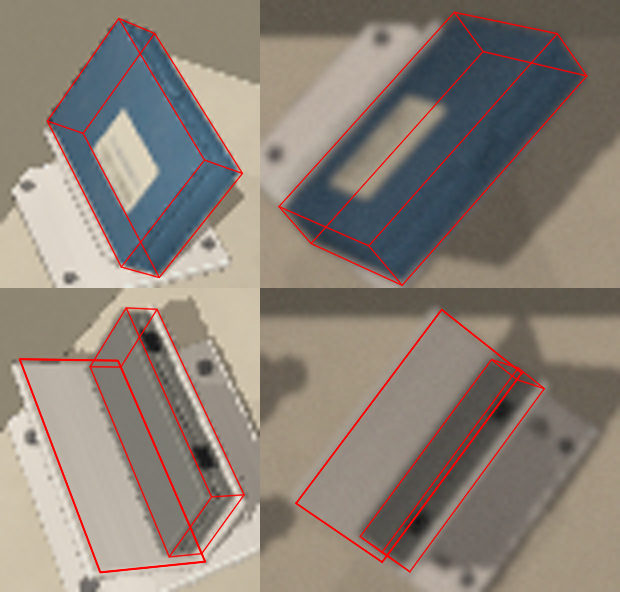

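Create go.py:
```python
# go.py: tool-axis shift/turn to a bed-frame TCP target.
import sys
from geo import *
from bench import r
def target(q,L,flip):
    A,o=bed(q); y=-A[:,2] if flip else A[:,2]; z=A[:,0]
    return np.array([np.cross(y,z),y,z]).T, W(q,L)[0]
def delta(q,L,flip):
    o=r.observe();R0=R.from_rotvec(o['tool_rot']).as_matrix();Rt,p=target(q,L,flip)
    print('flip',flip,'d',(R0.T@(p-o['tcp_pos'])).round(1),'rot',R.from_matrix(R0.T@Rt).as_rotvec().round(3),'tgt',p.round(0))
def stat():
    o=r.observe();print('t',round(o['clock'],2),'q',np.round(o['joint_pos'],2),'tcp',np.round(o['tcp_pos'],1),'F',np.round(o['contact_force'],1),'g',round(o['grip_width'],2),np.round(o['grip_force'],1))
```

Run:
```python
from go import *
S='scene';T='top'
rack=[(T,(50,-70,62),(151.2,135.5)),(T,(50,70,62),(116.2,181.8)),(T,(50,-65,20),(166.2,147.2)),(T,(50,65,20),(133.2,191.8)),(T,(2,-65,0),(177.5,153)),(T,(2,65,0),(143.8,199.2)),
(S,(50,-70,62),(148.8,250.5)),(S,(50,70,62),(168.8,303)),(S,(50,65,20),(186,299)),(S,(2,65,20),(201,284))]
q,e=fit(rack,(520,210,.96));print(q.round(3),e.round(1).tolist())
a=(540.4,-162.7,.833)
for f in(0,1):delta(a,(-155,0,17),f)
stat()
```

```text
[522.047 211.67    0.976] [[1.0, -1.0], [0.1, 1.4], [-1.4, -0.3], [-0.8, -0.4], [0.6, 0.9], [1.1, 0.8], [-0.5, -0.4], [0.3, 0.2], [0.3, 0.2], [-4.2, 0.0]]
flip 0 d [ 393.2 -259.7   51. ] rot [-0.373  0.628 -2.   ] tgt [ 490. -218.  199.]
flip 1 d [ 393.2 -259.7   51. ] rot [0.549 0.326 1.032] tgt [ 490. -218.  199.]
t 0.1 q [-1.36  0.05  1.61 -0.    1.48 -0.12] tcp [ 201.7 -591.   249.2] F [-0.8  0.6  0.2] g 1.0 0.0
```

The manual's scale: shifts go in units of 5 mm and turns go in units of 0.05 rad. Converting my numbers, 393 mm is 78.6, -260 mm is -52, 1.032 rad is 20.64.

nudge_tcp([
  [[78.6,-52,10.2,10.98,6.52,20.64,1],[78.6,-52,10.2,10.98,6.52,20.64,1],[78.6,-52,10.2,10.98,6.52,20.64,1],[78.6,-52,10.2,10.98,6.52,20.64,1],[78.6,-52,10.2,10.98,6.52,20.64,1],[78.6,-52,10.2,10.98,6.52,20.64,1],[78.6,-52,10.2,10.98,6.52,20.64,1],[78.6,-52,10.2,10.98,6.52,20.64,1]],
], clamp_n=50)

```text
clock: 1.1
tcp_pos: [489.8, -215.9, 197.7]
tool_rot: [-2.385, 0.922, -0.289]
contact_force: [0.1, 0.1, -0.0]
grip_width: 1.004
grip_force: 0.0
```

Run:
```python
from go import *
stat();delta((540.4,-162.7,.833),(-155,0,17),1)
```

```text
t 1.1 q [-0.84 -0.15  1.98  0.61  1.42  1.34] tcp [ 489.8 -215.9  197.7] F [ 0.1  0.1 -0. ] g 1.0 0.0
flip 1 d [ 1.6  0.7 -1.7] rot [ 0.001  0.001 -0.001] tgt [ 490. -218.  199.]
```

In the tool's units: 40 mm is 8, 119 mm is 23.8.

nudge_tcp([
  [[0.3,0.1,8,0,0,0,1],[0.3,0.1,15,0,0,0,1],[0.3,0.1,21,0,0,0,1],[0.3,0.1,23.8,0,0,0,1],[0.3,0.1,23.8,0,0,0,1]],
])

```text
clock: 1.72
tcp_pos: [536.2, -168.9, 100.6]
tool_rot: [-2.386, 0.922, -0.289]
contact_force: [-1.3, 0.5, 0.2]
grip_width: 1.003
grip_force: 0.0
```

Run:
```python
from ov import *
from go import *
stat();a=(540.4,-162.7,.833);delta(a,(-35,0,17),1)
o=r.observe();Rt=R.from_rotvec(o['tool_rot']).as_matrix()
L=[]
for n,u,v,w,h in(('scene',215,90,100,110),('top',265,115,100,110)):
    c=r.capture(n);im=c['image'][:,:,::-1].copy();L.append(ov(im,n,u,v,w,h,4,a,CASE))
cv2.imwrite('pics/grasp.png',np.hstack(L))
```

```text
t 1.73 q [-0.71  0.01  2.01  0.66  1.2   1.32] tcp [ 536.2 -168.9  100.6] F [-1.3  0.5  0.2] g 1.0 0.0
flip 1 d [-1.1 -1.   0.9] rot [ 0.002  0.001 -0.   ] tgt [ 536. -167.  100.]
```

View pics/grasp.png

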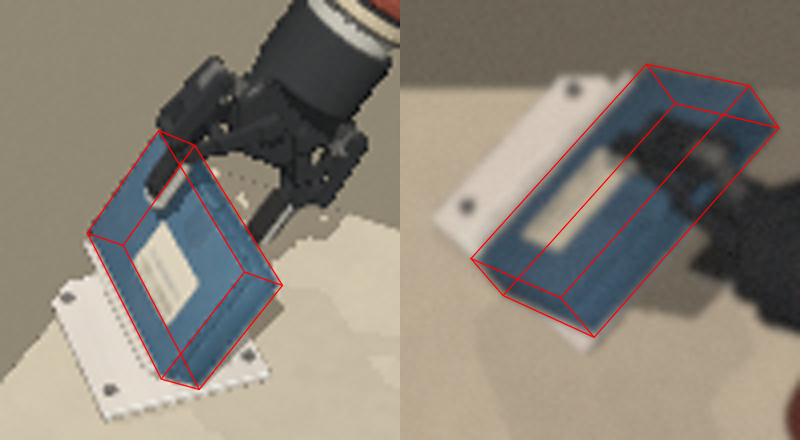

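In the tool's units: -1 mm is -0.2, 1 mm is 0.2.

nudge_tcp([
  [[-0.2,-0.2,0.2,0,0,0,0.5],[-0.2,-0.2,0.2,0,0,0,0.3],[-0.2,-0.2,0.2,0,0,0,0],[-0.2,-0.2,0.2,0,0,0,0],[-0.2,-0.2,0.2,0,0,0,0],[-0.2,-0.2,0.2,0,0,0,0]],
], clamp_n=50)

```text
clock: 2.58
tcp_pos: [536.7, -168.6, 101.7]
tool_rot: [-2.388, 0.922, -0.293]
contact_force: [-4.5, -3.2, 4.5]
grip_width: 0.377
grip_force: 50.1
```

Run:
```python
from go import *
stat();a=(540.4,-162.7,.833);delta(a,(-35,0,17),1)
```

```text
t 2.58 q [-0.71  0.01  2.01  0.66  1.19  1.32] tcp [ 536.7 -168.6  101.7] F [-4.5 -3.2  4.5] g 0.38 50.1
flip 1 d [-1.3  0.1  1.5] rot [ 0.002 -0.002  0.001] tgt [ 536. -167.  100.]
```

nudge_tcp([
  [[0,-0.2,-1,0,0,0,0],[0,-0.6,-3,0,0,0,0],[0,-1.2,-7,0,0,0,0],[0,-1.6,-13,0,0,0,0],[0,-2,-20,0,0,0,0],[0,-2,-28,0,0,0,0],[0,-2,-32,0,0,0,0],[0,-2,-32,0,0,0,0]],
])

```text
clock: 3.58
tcp_pos: [480.8, -230.6, 240.2]
tool_rot: [-2.387, 0.923, -0.297]
contact_force: [-0.1, 1.0, -3.0]
grip_width: 0.38
grip_force: 49.8
```

Run:
```python
from go import *
stat();a=(540.4,-162.7,.833);b=(522,211.7,.976)
# current case overlay: case frame in tool: x=z_t, z=-y_t ; TCP at case(-35,0,17)
o=r.observe();Rt=R.from_rotvec(o['tool_rot']).as_matrix();C=np.array([-Rt[:,0]*-1*-1,0*Rt[:,0],0*Rt[:,0]])
cx,cz=Rt[:,2],-Rt[:,1];cy=np.cross(cz,cx);C=np.array([cx,cy,cz]).T;org=o['tcp_pos']-C@[-35,0,17]
from ov import CASE
L=[]
for n in('scene','top'):
    im=r.capture(n)['image'][:,:,::-1].copy();ctr=proj(n,org)[0].astype(int);u,v=np.clip(ctr-50,0,[412,284])
    k=4;m=cv2.resize(im[v:v+100,u:u+100],(400,400),interpolation=cv2.INTER_CUBIC)
    for e in CASE:
        p=((proj(n,np.array(e)@C.T+org)-[u,v]+.5)*k*16).astype(int);cv2.line(m,tuple(map(int,p[0])),tuple(map(int,p[1])),(0,0,255),1,cv2.LINE_AA,4)
    L.append(m)
cv2.imwrite('pics/held.png',np.hstack(L))
```

```text
t 3.58 q [-0.88 -0.19  1.94  0.61  1.5   1.35] tcp [ 480.8 -230.6  240.2] F [-0.1  1.  -3. ] g 0.38 49.8
```

View pics/held.png

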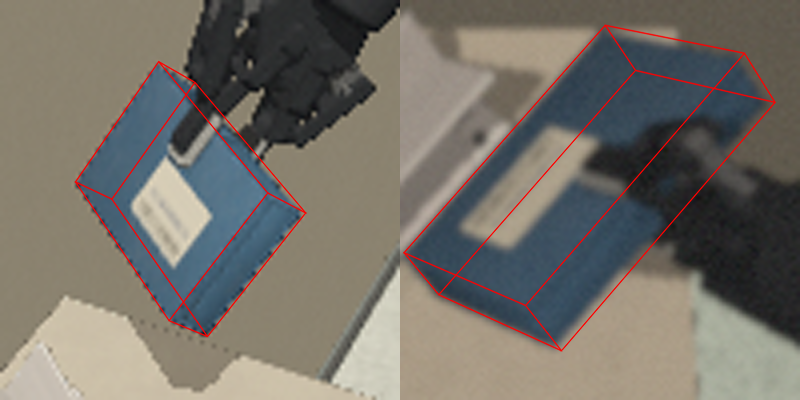

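In the tool's units: -10 mm is -2, -30 mm is -6, -1.44 rad is -28.8.

nudge_tcp([
  [[0,0,-2,0,0,-3.6,0],[0,0,-4,0,0,-7.2,0],[0,0,-6,0,0,-10.8,0],[0,0,-6,0,0,-14.4,0],[0,0,-6,0,0,-18,0],[0,0,-6,0,0,-21.6,0],[0,0,-6,0,0,-25.2,0],[0,0,-6,0,0,-28.8,0]],
])

```text
clock: 4.68
tcp_pos: [468.8, -240.9, 260.8]
tool_rot: [-2.586, -0.956, -0.769]
contact_force: [-0.2, -0.5, -1.4]
grip_width: 0.375
grip_force: 49.7
```

Run:
```python
from go import *
stat();delta((522,211.7,.976),(-145,0,47),0)
```

```text
t 4.67 q [-0.91 -0.2   1.92  0.6   1.55 -0.09] tcp [ 468.8 -240.9  260.8] F [-0.2 -0.5 -1.4] g 0.38 49.7
flip 0 d [ 203.1 -285.9  231. ] rot [ 0.068  0.062 -1.812] tgt [497. 175. 208.]
```

nudge_tcp([
  [[2.8,-4,2.8,0,0,-3.6,0],[7,-10,7,0.2,0.2,-7.2,0],[12,-16,12,0.2,0.2,-10.8,0],[16,-22,16,0.4,0.4,-14.4,0],[21,-29,21,0.4,0.4,-18,0],[26,-36,26,0.6,0.6,-21.6,0],[30,-42,30,0.8,0.8,-25.2,0],[32,-46,32,1,1,-28.8,0]],
])

```text
clock: 5.68
tcp_pos: [479.9, 82.3, 236.9]
tool_rot: [1.359, 2.577, 0.93]
contact_force: [0.6, -0.5, -1.9]
grip_width: 0.374
grip_force: 49.7
```

Run:
```python
from go import *
stat();delta((522,211.7,.976),(-145,0,47),0)
```

```text
t 5.67 q [-0.29 -0.51  2.19  0.61  1.29 -1.02] tcp [479.9  82.3 236.9] F [ 0.6 -0.5 -1.9] g 0.37 49.7
flip 0 d [55.3 35.2 73.3] rot [ 0.015  0.014 -0.371] tgt [497. 175. 208.]
```

nudge_tcp([
  [[4,2,4,0,0,-2.4,0],[7.6,4.4,9.6,0.2,0.2,-5,0],[11,7,14.6,0.3,0.28,-7.42,0],[11,7,14.6,0.3,0.28,-7.42,0],[11,7,14.6,0.3,0.28,-7.42,0]],
])

```text
clock: 6.3
tcp_pos: [498.5, 171.5, 209.0]
tool_rot: [0.843, 2.71, 0.856]
contact_force: [0.6, -0.2, -2.2]
grip_width: 0.378
grip_force: 50.1
```

Create hv.py:
```python
from go import *
from ov import CASE,BOX
import sys
def held(name):
    o=r.observe();Rt=R.from_rotvec(o['tool_rot']).as_matrix()
    cx,cz=Rt[:,2],-Rt[:,1];C=np.array([cx,np.cross(cz,cx),cz]).T;org=o['tcp_pos']-C@[-35,0,17]
    show(name,C,org)
def show(name,C,org):
    L=[]
    for n in('scene','top'):
        im=r.capture(n)['image'][:,:,::-1].copy();ctr=proj(n,org)[0].astype(int);u,v=np.clip(ctr-50,0,[412,284])
        k=4;m=cv2.resize(im[v:v+100,u:u+100],(400,400),interpolation=cv2.INTER_CUBIC)
        for e in CASE:
            p=((proj(n,np.array(e)@C.T+org)-[u,v]+.5)*k*16).astype(int);cv2.line(m,tuple(map(int,p[0])),tuple(map(int,p[1])),(0,0,255),1,cv2.LINE_AA,4)
        L.append(m)
    cv2.imwrite(f'pics/{name}.png',np.hstack(L))
```

Run:
```python
from hv import *
stat();delta((522,211.7,.976),(-145,0,47),0);held('pre')
```

```text
t 6.3 q [-0.06 -0.41  2.17  0.58  1.12 -1.22] tcp [498.5 171.5 209. ] F [ 0.6 -0.2 -2.2] g 0.38 50.1
flip 0 d [3.  0.7 2. ] rot [ 0.     0.003 -0.007] tgt [497. 175. 208.]
```

View pics/pre.png

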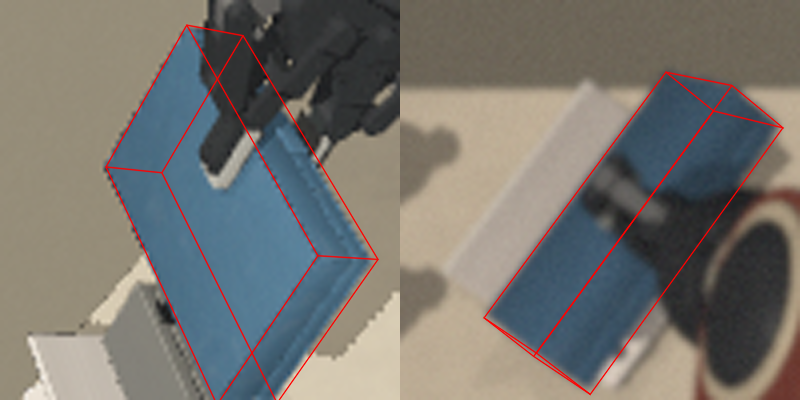

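Run:
```python
from geo import *
P=[]
for n,(u,v,w,h) in(('scene',(140,228,75,85)),('top',(105,130,90,80))):
    im=cv2.resize(cv2.imread(f'pics/{n}0.png')[v:v+h,u:u+w],None,fx=4,fy=4,interpolation=cv2.INTER_CUBIC)
    q=(522,211.7,.976);L=[(50,-65,20),(50,65,20),(2,65,20),(2,-65,20)]
    g=cv2.cvtColor(im,cv2.COLOR_BGR2GRAY);c=((proj(n,W(q,[(26,0,20)]))[0]-[u,v]+.5)*4).astype(int)
    gi=lambda p:int(np.median(g[tuple((((proj(n,W(q,[p]))[0]-[u,v]+.5)*4).astype(int))[::-1])]))
    vals=[gi((26,t,20)) for t in(-50,-25,0,25,50)];led=[gi((50,t,45)) for t in(-50,0,50)];print(n,vals,led)
    th=(np.median(vals)+np.median(led))/2
    m=((g<th)*255).astype('uint8');lab=cv2.connectedComponents(m)[1];m=((lab==lab[c[1],c[0]])*255).astype('uint8')
    k=max(cv2.findContours(m,0,1)[0],key=cv2.contourArea)
    rc=cv2.boxPoints(cv2.minAreaRect(k))/4-.5+[u,v]
    print(cv2.contourArea(k)/16,'quad',(cv2.approxPolyDP(cv2.convexHull(k),5,True)[:,0]/4-.5+[u,v]).round(1).tolist());print('pred',proj(n,W(q,L)).round(1).tolist())
```

```text
scene [122, 122, 122, 121, 123] [179, 181, 185]
2014.6875 quad [[139.5, 227.5], [178.2, 227.5], [202.8, 283.2], [192.0, 298.2], [185.0, 298.0], [139.5, 272.8]]
pred [[165.6, 251.5], [185.9, 298.8], [196.4, 283.7], [174.5, 236.7]]
top [80, 80, 79, 77, 79] [141, 141, 145]
1644.3125 quad [[194.2, 162.8], [192.8, 165.5], [143.8, 197.8], [141.2, 197.8], [133.0, 191.8], [104.5, 136.2], [104.5, 129.5], [194.2, 129.5]]
pred [[164.3, 146.5], [132.0, 191.0], [137.5, 194.9], [171.0, 148.4]]
```

Create rf.py:
```python
from geo import *
from scipy.ndimage import map_coordinates,gaussian_filter
def edges(n,im,q,segs,w=3.0):
    g=gaussian_filter(cv2.cvtColor(im,cv2.COLOR_BGR2GRAY).astype(float),.6);out=[]
    for a,b in segs:
        a,b=np.array(a,float),np.array(b,float);offs=[]
        for t in np.linspace(.08,.92,21):
            L=a+(b-a)*t;p,p2=proj(n,W(q,[L,L+(b-a)*.01]));d=(p2-p)/np.linalg.norm(p2-p);nn=np.array([-d[1],d[0]])
            s=np.arange(-w,w+.01,.1);x=p[None]+s[:,None]*nn
            pr=np.abs(np.gradient(map_coordinates(g,[x[:,1],x[:,0]],order=3)));i=pr.argmax()
            if 0<i<len(s)-1: offs.append((n,L,p+s[i]*nn,nn,s[i]))
        m=np.median([o[4] for o in offs]);print(n,a,b,'med off %.2f sd %.2f n %d'%(m,np.std([o[4] for o in offs]),len(offs)))
        out+=[o for o in offs if abs(o[4]-m)<1]
    return out
def solve(O,q0):
    f=lambda q:np.array([(proj(n,W(q,[L]))[0]-p)@nn for n,L,p,nn,_ in O])
    z=least_squares(f,q0,loss='soft_l1',f_scale=.3,x_scale=[10,10,.1]);print(z.x.round(3),'rms',np.sqrt((f(z.x)**2).mean()).round(2));return z.x
```

Run:
```python
from rf import *
q=np.array((522,211.7,.976))
seg=[((50,-65,20),(50,65,20)),((2,-65,20),(2,65,20)),((2,65,20),(50,65,20)),((2,-65,20),(50,-65,20)),((2,-65,0),(2,65,0))]
for _ in range(3):
    S=edges('scene',cv2.imread('pics/scene0.png'),q,seg[:3]);T=edges('top',cv2.imread('pics/top0.png'),q,seg[:3])
    solve(S,q);solve(T,q);q=solve(S+T,q)
```

```text
scene [ 50. -65.  20.] [50. 65. 20.] med off 0.30 sd 0.31 n 21
scene [  2. -65.  20.] [ 2. 65. 20.] med off -0.40 sd 0.66 n 17
scene [ 2. 65. 20.] [50. 65. 20.] med off 0.00 sd 1.08 n 20
top [ 50. -65.  20.] [50. 65. 20.] med off -0.20 sd 0.22 n 21
top [  2. -65.  20.] [ 2. 65. 20.] med off -2.10 sd 0.50 n 21
top [ 2. 65. 20.] [50. 65. 20.] med off -0.30 sd 0.14 n 21
[521.107 212.454   0.962] rms 0.42
[520.469 210.119   0.982] rms 0.8
[521.051 211.814   0.963] rms 0.85
scene [ 50. -65.  20.] [50. 65. 20.] med off 0.40 sd 0.22 n 21
scene [  2. -65.  20.] [ 2. 65. 20.] med off 0.00 sd 0.96 n 18
scene [ 2. 65. 20.] [50. 65. 20.] med off 0.00 sd 0.81 n 19
top [ 50. -65.  20.] [50. 65. 20.] med off 0.00 sd 0.09 n 21
top [  2. -65.  20.] [ 2. 65. 20.] med off -2.00 sd 0.50 n 21
top [ 2. 65. 20.] [50. 65. 20.] med off -0.10 sd 0.19 n 21
[520.939 212.695   0.959] rms 0.26
[520.482 210.351   0.98 ] rms 0.82
[521.033 211.901   0.962] rms 0.84
scene [ 50. -65.  20.] [50. 65. 20.] med off 0.40 sd 0.22 n 21
scene [  2. -65.  20.] [ 2. 65. 20.] med off 0.00 sd 0.97 n 18
scene [ 2. 65. 20.] [50. 65. 20.] med off 0.00 sd 0.79 n 19
top [ 50. -65.  20.] [50. 65. 20.] med off 0.00 sd 0.10 n 21
top [  2. -65.  20.] [ 2. 65. 20.] med off -2.00 sd 0.50 n 21
top [ 2. 65. 20.] [50. 65. 20.] med off -0.10 sd 0.18 n 21
[520.974 212.648   0.96 ] rms 0.26
[520.454 210.357   0.979] rms 0.81
[521.032 211.914   0.962] rms 0.84
```

Run:
```python
from go import *
stat();delta((521,211.9,.965),(-50,0,47),0)
```

```text
t 6.4 q [-0.06 -0.42  2.17  0.58  1.12 -1.22] tcp [499.1 170.8 210. ] F [ 1.2 -0.9 -1.7] g 0.37 50.1
flip 0 d [ 5.3 -0.1 97.7] rot [ 0.001 -0.001  0.002] tgt [527. 220. 130.]
```

In the tool's units: 97 mm is 19.4, 85 mm is 17.

nudge_tcp([
  [[0.9,0,6,0,0,0,0],[0.9,0,12,0,0,0,0],[0.9,0,17,0,0,0,0],[0.9,0,19.4,0,0,0,0],[0.9,0,19.4,0,0,0,0]],
])

```text
clock: 7.02
tcp_pos: [527.0, 219.4, 130.3]
tool_rot: [0.843, 2.709, 0.856]
contact_force: [0.5, 0.4, -1.5]
grip_width: 0.38
grip_force: 50.1
```

Run:
```python
from hv import *
import time
stat();[delta((521,211.9,.965),(-35,0,37),0) for _ in range(1)]
r.capture('top');delta((521,211.9,.965),(-35,0,37),0)
held('near');stat()
```

```text
t 7.03 q [ 0.05 -0.2   2.15  0.62  0.9  -1.24] tcp [527.  219.4 130.3] F [ 0.5  0.4 -1.5] g 0.38 50.1
flip 0 d [  0.7 -10.   15.5] rot [ 0.001 -0.002  0.002] tgt [527. 220. 112.]
flip 0 d [  1.1 -10.7  16.1] rot [ 0.002 -0.001  0.002] tgt [527. 220. 112.]
t 7.17 q [ 0.05 -0.21  2.15  0.62  0.9  -1.24] tcp [527.8 219.3 132.1] F [-0.8  0.2 -2.2] g 0.38 50.1
```

View pics/near.png

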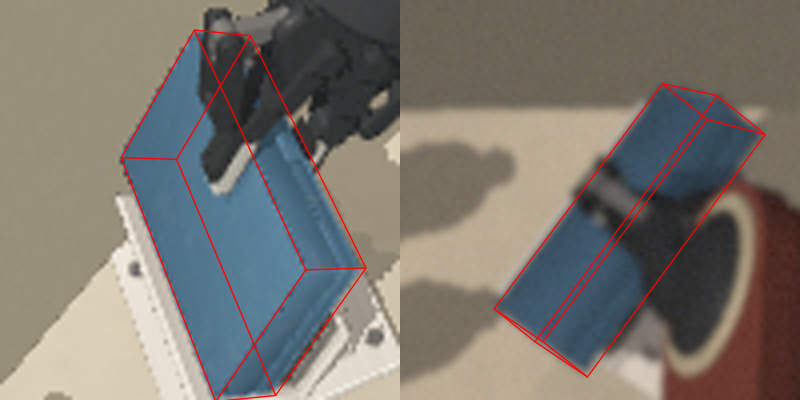

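nudge_tcp([
  [[0.2,-0.4,1,0,0,0,0],[0.2,-1,1.6,0,0,0,0],[0.2,-1.4,2,0,0,0,0],[0.2,-1.6,2.2,0,0,0,0],[0.2,-1.6,2.2,0,0,0,0]],
])

```text
clock: 7.8
tcp_pos: [526.2, 220.0, 117.0]
tool_rot: [0.842, 2.708, 0.856]
contact_force: [-0.8, 0.1, -1.8]
grip_width: 0.376
grip_force: 50.1
```

Run:
```python
from go import *
stat();delta((521,211.9,.965),(-35,0,37),0)
o=r.observe();print((R.from_rotvec(o['tool_rot']).as_matrix().T@o['contact_force']).round(1),o['moment'].round(2))
```

```text
t 7.8 q [ 0.05 -0.18  2.16  0.64  0.87 -1.26] tcp [526.2 220.  117. ] F [-0.8  0.1 -1.8] g 0.38 50.1
flip 0 d [-0.4 -2.5  4.5] rot [ 0.001 -0.001  0.003] tgt [527. 220. 112.]
[ 0.7 -1.3  1.2] [-0.4   0.26  0.02]
```

Creep: first onto the box (−y), then down to the ledge (+z).

Create fz.py:
```python
from go import *
stat();delta((521,211.9,.965),(-35,0,37),0)
o=r.observe();print('Ftool',(R.from_rotvec(o['tool_rot']).as_matrix().T@o['contact_force']).round(1),o['moment'].round(2))
```

```text
(no output)
```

nudge_tcp([
  [[0,-0.1,0.2,0,0,0,0],[0,-0.2,0.4,0,0,0,0],[0,-0.3,0.6,0,0,0,0],[0,-0.3,0.6,0,0,0,0]],
])

```text
clock: 8.3
tcp_pos: [526.4, 220.5, 113.7]
tool_rot: [0.841, 2.708, 0.856]
contact_force: [0.9, 0.4, -1.6]
grip_width: 0.378
grip_force: 50.1
```

```bash
python3 fz.py
```

```text
t 8.3 q [ 0.05 -0.18  2.16  0.64  0.87 -1.27] tcp [526.4 220.5 113.7] F [ 0.9  0.4 -1.6] g 0.38 50.1
flip 0 d [-0.5 -1.   1.5] rot [ 0.001 -0.002  0.003] tgt [527. 220. 112.]
Ftool [-0.5 -0.2  1.7] [-0.38  0.28  0.02]
```

nudge_tcp([
  [[0,-0.1,0.2,0,0,0,0],[0,-0.2,0.3,0,0,0,0],[0,-0.2,0.3,0,0,0,0]],
])

```text
clock: 8.68
tcp_pos: [526.6, 220.6, 112.3]
tool_rot: [0.842, 2.708, 0.857]
contact_force: [-0.7, 0.5, -0.1]
grip_width: 0.372
grip_force: 50.0
```

```bash
python3 fz.py
```

```text
t 8.68 q [ 0.05 -0.17  2.16  0.64  0.86 -1.27] tcp [526.6 220.6 112.3] F [-0.7  0.5 -0.1] g 0.37 50.0
flip 0 d [-0.3 -0.4  0.2] rot [ 0.002 -0.001  0.003] tgt [527. 220. 112.]
Ftool [ 0.8 -0.1  0.1] [-0.18  0.3   0.03]
```

nudge_tcp([
  [[0,0,0.2,0,0,0,0],[0,0,0.2,0,0,0,0]],
])

```text
clock: 8.93
tcp_pos: [526.7, 220.9, 112.3]
tool_rot: [0.84, 2.709, 0.856]
contact_force: [-10.3, -5.0, 9.1]
grip_width: 0.376
grip_force: 51.3
```

```bash
python3 fz.py
```

```text
t 8.93 q [ 0.05 -0.17  2.16  0.64  0.87 -1.27] tcp [526.7 220.9 112.3] F [-10.3  -5.    9.1] g 0.38 51.3
flip 0 d [-0.4 -0.6  0.1] rot [ 0.001 -0.003  0.004] tgt [527. 220. 112.]
Ftool [  5.7  -3.  -13.2] [-0.65  1.16  0.16]
```

nudge_tcp([
  [[0,-0.2,0,0,0,0,0],[0,-0.2,0,0,0,0,0]],
])

```text
clock: 9.18
tcp_pos: [526.6, 220.7, 112.2]
tool_rot: [0.84, 2.708, 0.858]
contact_force: [-8.4, -2.9, 8.1]
grip_width: 0.378
grip_force: 50.8
```

```bash
python3 fz.py
```

```text
t 9.18 q [ 0.05 -0.17  2.16  0.65  0.86 -1.27] tcp [526.6 220.7 112.2] F [-8.4 -2.9  8.1] g 0.38 50.8
flip 0 d [-0.4 -0.4  0.1] rot [ 0.003 -0.002  0.003] tgt [527. 220. 112.]
Ftool [  5.3  -1.2 -10.8] [-0.06  0.87  0.25]
```

In the tool's units: -1 mm is -0.2, -0.5 mm is -0.1.

nudge_tcp([
  [[0,-0.2,-0.1,0,0,0,0],[0,-0.2,-0.1,0,0,0,0]],
])

```text
clock: 9.43
tcp_pos: [526.5, 220.3, 112.1]
tool_rot: [0.842, 2.706, 0.86]
contact_force: [-2.2, 4.7, 3.9]
grip_width: 0.375
grip_force: 50.4
```

```bash
python3 fz.py
```

```text
t 9.43 q [ 0.05 -0.18  2.16  0.65  0.86 -1.27] tcp [526.5 220.3 112.1] F [-2.2  4.7  3.9] g 0.38 50.4
flip 0 d [-0.2  0.   0.3] rot [ 0.005 -0.001  0.002] tgt [527. 220. 112.]
Ftool [ 4.4  4.4 -1.7] [1.   0.12 0.09]
```

nudge_tcp([
  [[0,-0.2,0,0,0,0,0],[0,-0.2,0,0,0,0,0]],
])

```text
clock: 9.68
tcp_pos: [526.4, 220.2, 112.0]
tool_rot: [0.842, 2.704, 0.862]
contact_force: [0.7, 8.7, 3.4]
grip_width: 0.377
grip_force: 50.2
```

```bash
python3 fz.py
```

```text
t 9.68 q [ 0.05 -0.18  2.16  0.65  0.86 -1.28] tcp [526.4 220.2 112. ] F [0.7 8.7 3.4] g 0.38 50.2
flip 0 d [-0.2  0.2  0.3] rot [ 0.006 -0.001  0.002] tgt [527. 220. 112.]
Ftool [4.4 8.2 1.6] [ 1.48 -0.19  0.12]
```

In the tool's units: 1 mm is 0.2, 0.3 mm is 0.06.

nudge_tcp([
  [[0,0.2,0.06,0,0,0,0],[0,0.2,0.06,0,0,0,0]],
], clamp_n=20)

```text
clock: 9.93
tcp_pos: [526.6, 220.4, 112.1]
tool_rot: [0.841, 2.706, 0.86]
contact_force: [-4.7, 2.3, 7.0]
grip_width: 0.379
grip_force: 51.5
```

```bash
python3 fz.py
```

```text
t 9.93 q [ 0.05 -0.17  2.16  0.65  0.86 -1.27] tcp [526.6 220.4 112.1] F [-4.7  2.3  7. ] g 0.38 51.5
flip 0 d [-0.2 -0.1  0.2] rot [ 0.004 -0.002  0.003] tgt [527. 220. 112.]
Ftool [ 5.2  3.4 -6.2] [0.75 0.37 0.18]
```

nudge_tcp([
  [[0,0,0,0,0,0,0.45],[0,0,0,0,0,0,0.55],[0,0,0,0,0,0,0.7],[0,0,0,0,0,0,0.7]],
])

```text
clock: 10.42
tcp_pos: [525.7, 219.4, 109.9]
tool_rot: [0.842, 2.708, 0.855]
contact_force: [-0.4, -0.1, 0.4]
grip_width: 0.704
grip_force: 0.0
```

Run:
```python
import fz
from hv import *
A,o=bed((521,211.9,.965));show('rel',A@np.diag([1,-1,-1]),o+A@[0,0,54])
```

```text
t 10.43 q [ 0.05 -0.17  2.16  0.64  0.86 -1.28] tcp [525.7 219.4 109.9] F [-0.4 -0.1  0.4] g 0.7 0.0
flip 0 d [-0.4  2.3 -0.8] rot [ 0.001 -0.001  0.003] tgt [527. 220. 112.]
Ftool [ 0.2 -0.  -0.6] [-0.26  0.15  0.05]
```

View pics/rel.png

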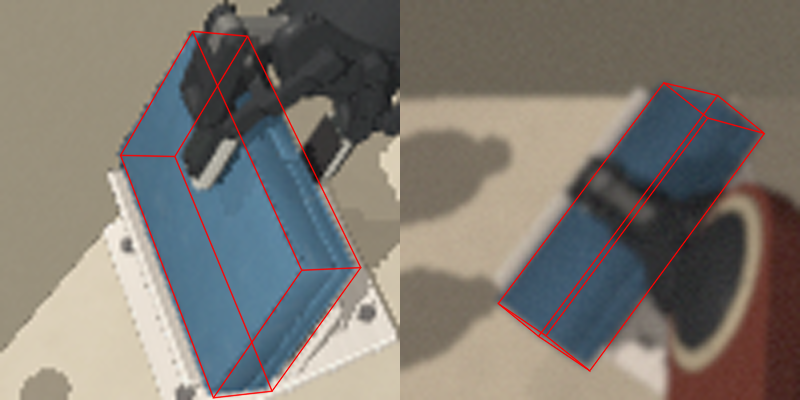

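In the tool's units: -70 mm is -14, -15 mm is -3.

nudge_tcp([
  [[0,0.2,0,0,0,0,0.9],[0,0.2,0,0,0,0,0.9],[0,0.2,-3,0,0,0,0.9],[0,0.2,-7,0,0,0,0.9],[0,0.2,-14,0,0,0,0.9],[0,0.2,-22,0,0,0,0.9],[0,0.2,-32,0,0,0,0.9],[0,0.2,-32,0,0,0,0.9]],
])

```text
clock: 11.52
tcp_pos: [475.7, 143.3, 246.7]
tool_rot: [0.838, 2.699, 0.856]
contact_force: [0.5, 0.6, -0.2]
grip_width: 0.899
grip_force: 0.0
```

Run:
```python
from hv import *
from rf import edges,solve
stat();A,o=bed((521,211.9,.965));show('fin',A@np.diag([1,-1,-1]),o+A@[0,0,54])
```

```text
t 11.53 q [-0.14 -0.54  2.19  0.58  1.23 -1.23] tcp [475.7 143.3 246.7] F [ 0.5  0.6 -0.2] g 0.9 0.0
```

View pics/fin.png

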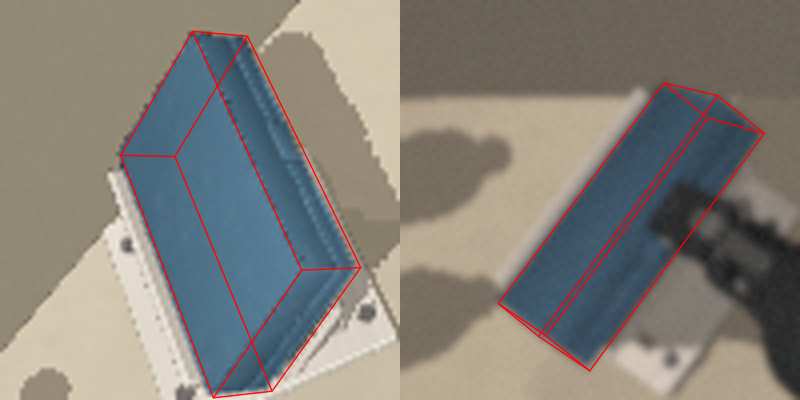

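```bash
python3 -c "
from bench import r
print(r.hand_in())"
```

```text
the job is handed in; nothing more can be done
None
```

The job is handed in: the blue case is stacked lid down on the grey box in the rack, shut, hinge edge against the ledge, and within about 1–2 mm of centred and square by the final pictures. It was released with the gripper clear at 11.5 s of the 43 s allowed; hand-in returned no verdict.

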